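# Set the sample grinder for cupping and shut its grounds drawer

## Robot

A 6-joint arm with a two-finger parallel gripper is mounted at the origin on the work surface. World frame = base frame: x ahead of the robot, y to its left, z up, the work surface at z = 0. Lengths are in m, angles in rad, forces in N, time in s.
With the tool pointing down it reaches from about 0.35 to 0.85 m from the base axis. Payload 8.1 kg.
Tool frame: the origin (TCP) lies at the very end of the fingers, on their centre line; the grasp point (between the pads) lies 19 mm behind it; x points along the fingers, y is the direction in which the jaws open and shut, and the axes are right-handed (so a half turn about x gives the same grasp; the last joint's range is limited). The gripper opens to 93 mm and grips with 3 to 60 N. Pads are 15 mm wide; open, the fingers measure 128 mm over their backs; the gripper's body (75 mm by 188 mm) begins 65 mm behind the grasp point.
Start: joints at [-0.085, 0.13, 1.488, -0, 1.523, -0.085], TCP at [0.6, 0, 0.219] pointing down, gripper open.
Joint ranges: [-2.96, 2.96], [-0.89, 2.26], [0.02, 2.5], [-1.34, 4.48], [0, 2.73], [-2.66, 2.66]. Speed limits (rad/s): [2.39, 2.39, 2.79, 3.14, 3.14, 3.14].

## Interface

Orientations are given as a rotation vector (axis times angle).
In Python, from plant import * gives the robot as it stands. The module is installed in compiled form; this text tells all that it offers.
- The arm moves only by the tool apply_moves, never from a script. Its argument "series" is a list of rows, each an object with "jaw": the gripper's target within -1 to 1 (shut at 1, half-way at 0, fully open at -1); "linear": the shift along the tool's x, y, z normalised to -1 to 1, where 1 is 0.6 m, a list of three; "roll": the turn about the tool's x normalised to -1 to 1, where 1 is 30 degrees. A call has 1 to 20 rows; each row is the pose to reach, as a shift and turn from the pose measured when the call began, along the tool's axes at that moment; what a row does not reach only later rows make up. A row lasts 1/8 s, in which the tool goes at most 62.5 mm and 10.7 degrees, less where a joint would pass 70% of its speed; a pose out of reach is approached as far as the arm can. A call with a number of a shift or a turn outside -1 to 1 is refused whole. A call with a gripper value outside its range is refused whole. The fingers move at their own pace and stop on an object; "force" is the grip in N (left out, the last holds). Time passes only in rows, so rows that repeat a pose let the fingers close. It gives the time, the measured TCP pose, the force and the opening at its end, in the units of the state.
- read_state(): the state, without advancing time (a new reading comes with each control period).
- read_camera(name): name is "scene" or "side" or "wrist"; returns a dict with "pixels" (400x640x3 uint8, blue, green, red), "intrinsics" (3x3 intrinsics, pixels), "rvec" (rotation vector, rad) and "tvec" (3), from world to camera coordinates, as OpenCV has them; the wrist camera has in their place "tool_from_camera" (4x4, takes a point from camera to tool coordinates, whose origin is the TCP and whose axes are the tool frame's). Camera axes: x right, y down, z forward; pixel columns grow to the right and rows downward; lengths in m; the calibration is good to about 2 mm. A picture is of the moment at which its call begins: read the wrist's pose just before it. There is no depth.
- close_job(): hands the job in, once; it reports no verdict.
The state is a dict: "t": time; "q": joint angles; "dq": joint speeds; "joint_torque": joint torques, N m; "tool_pos": TCP position; "orientation": TCP orientation; "force": force on the tool from outside, world axes, zero at the start; "wrist_torque": the same for the moment, N m; "opening": finger opening in m.
Only numpy, scipy, OpenCV 4.12 (cv2) and the standard library are available. Lean on these libraries where they do the work, as an engineer would, in place of code of your own. Each camera call takes 0.05 s, during which the arm holds its last target. There are 200 camera calls.

## Task

Get the little coffee grinder ready for the next cupping sample: turn the knurled grind sleeve on its top clockwise until its index clicks in at 6 on the scale. Then push the open grounds drawer fully home so that its catch clicks in. Do not disturb the glass, the mug, the coffee pouch or the spoon standing around it.

Things in the scene. Friction and masses are not known exactly. Their poses are not given: they have to be found in the camera images.
- grinder: Low black sample grinder with an aluminium top plate, bolted down: 150 deep (x) x 150 wide (y) x 100 mm high. Origin: centre of its underside. Its front, with the drawer, faces its own -x; z is up. Around the sleeve the top plate bears a scale of 9 dark radial marks, settings 0 to 8, 0.3 rad (17.2 deg) apart, rising clockwise seen from above across the front half.
- scale_zero (a point): Middle of the scale's 0 mark, 60 mm from the sleeve's axis, on the top plate (100 mm up). Marks 0 and 5 are long (19 mm, the others 10 mm); all start 51 mm from the axis. Setting 4 points straight to the front (the grinder's -x); 0 is the end 1.2 rad from it towards the grinder's -y, 8 the end 1.2 rad from it towards +y.
- sleeve (a joint): Turn of the knurled dark steel grind sleeve about its upright axis in rad, 0 at setting 0, growing clockwise seen from above, 0.3 rad per setting, stops at 0 and 2.4 (setting 8). It clicks into a detent at every setting (about 0.15 Nm) and stays there when let go.
- sleeve_grip (a point): Point on the sleeve's upright axis (x = y = 0 of the grinder) 128 mm above the table, the height to grip. The grip is a round cylinder 58 mm in diameter from 105 to 140 mm above the table; under it a 80 mm skirt covers 100 to 105 mm. Its own x axis points from the axis to the index.
- sleeve_index (a point): Outer end of the index, a small fin on the skirt with a white line, 49 mm from the sleeve's axis and 105 mm above the table, pointing at the scale; a second white line lies on the sleeve's top face in the same direction.
- drawer (a joint): Travel of the grounds drawer in m: 0 is fully home with the wooden front against the grinder, grows as it comes out towards the grinder's -x, stop at 0.075. A catch resists with about 8 N between 0.009 and 0.004 on the way in, then draws the drawer home to 0 and keeps it.
- drawer_knob (a point): Centre of the flat outer face of the drawer's round steel knob (26 mm in diameter, axis along the grinder's x), 44 mm above the table, 20 mm proud of the drawer's wooden front (100 mm wide, 15 to 65 mm above the table, 10 mm thick). With the drawer home this point lies 105 mm in front of the grinder's origin.
- glass: Empty cupping glass, 86 mm across the rim, 65 mm high. Origin: centre of its underside. Bystander.
- mug: White ceramic mug with a handle, 76 mm across, 85 mm high. Origin: centre of its underside. Bystander.
- pouch: Standing kraft coffee pouch, 70 x 110 mm, 185 mm high. Origin: centre of its underside. Bystander.
- spoon: Steel cupping spoon lying on the table. Bystander.

How it is judged:
By the outcome, as a careful person would: the job done as asked, in the order asked, and still so for the second after the job is handed in, with the robot touching nothing.
It also fails if it takes over 61 s, if anything falls off the work surface, if the arm or the gripper's body presses on something with over 40 N, if the wrist force passes 120 N, or if a joint passes its speed limit or range.

## Working session

There is one attempt and no reset: what is moved stays moved. The work goes in short steps, Python scripts to look and compute and a tool call to move; the robot and the scene stay as the last step left them, time stands still between calls to the robot, and variables do not carry over. Pictures are saved under pics/ and viewed, about 8 in all and at most 12, crops included, and the job is handed in when it is done.

Besides the shell and the picture viewer there is one more tool, called after "Call:" by a JSON object that holds its "fn" and its "kwargs". apply_moves: Moves the arm, as the interface text tells. Its arguments: {"type":"object","properties":{"series":{"type":"array"},"force":{"type":"number"}},"required":["series"]}

```bash
mkdir -p pics; python3 - <<'E'
from plant import *
import cv2,pickle
s=read_state();print({k:s[k] for k in('t','q','tool_pos','orientation','opening','force')})
d={}
for n in("scene","side","wrist"):
    c=read_camera(n);d[n]=c;cv2.imwrite(f"pics/{n}0.png",c["pixels"])
    print(n,c["intrinsics"],c.get("rvec"),c.get("tvec"),c.get("tool_from_camera"))
pickle.dump((s,d),open("c0.pkl","wb"))
E
```

```text
{'t': 0.0, 'q': array([-8.53915490e-02,  1.31181633e-01,  1.48928574e+00,  2.13762955e-05,
        1.52297980e+00, -8.54264714e-02]), 'tool_pos': array([5.99430668e-01, 8.42364608e-05, 2.17571667e-01]), 'orientation': array([ 1.20843347,  1.21070704, -1.210449  ]), 'opening': 0.09289832515960922, 'force': array([0.32712026, 0.32147547, 0.23509869])}
scene [[450.55028232   0.         315.66341989]
 [  0.         450.55028232 202.847116  ]
 [  0.           0.           1.        ]] [ 2.15110355  0.64252826 -0.34453356] [-0.52157585 -0.1079717   1.39515721] None
side [[515.29074277   0.         315.91802713]
 [  0.         515.29074277 197.70607239]
 [  0.           0.           1.        ]] [ 0.85621597 -2.29728595  1.35589768] [0.50698019 0.28618364 1.21301847] None
wrist [[355.63639304   0.         319.52750885]
 [  0.         355.63639304 200.30505704]
 [  0.           0.           1.        ]] None None [[-3.54884925e-04 -2.94662916e-01  9.55601193e-01 -1.65914047e-01]
 [ 9.99999915e-01  9.45738588e-05  4.00535607e-04  1.34452848e-03]
 [-2.08397882e-04  9.55601254e-01  2.94662857e-01 -8.29838243e-02]
 [ 0.00000000e+00  0.00000000e+00  0.00000000e+00  1.00000000e+00]]
```

View pics/scene0.png

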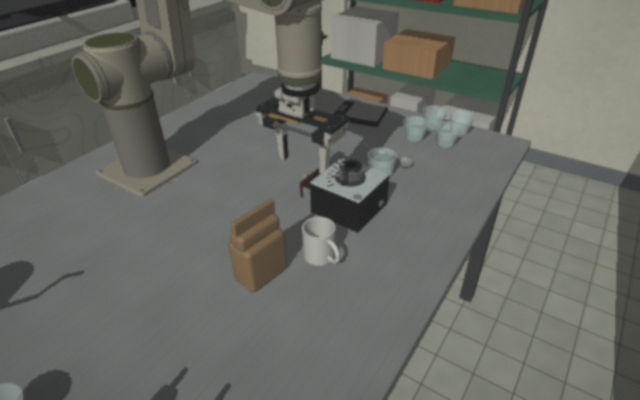

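View pics/side0.png

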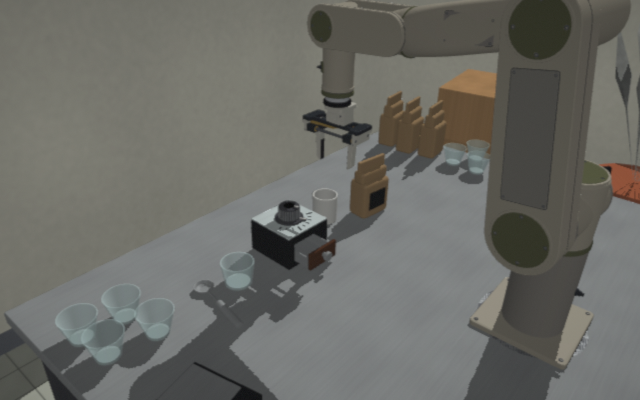

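View pics/wrist0.png

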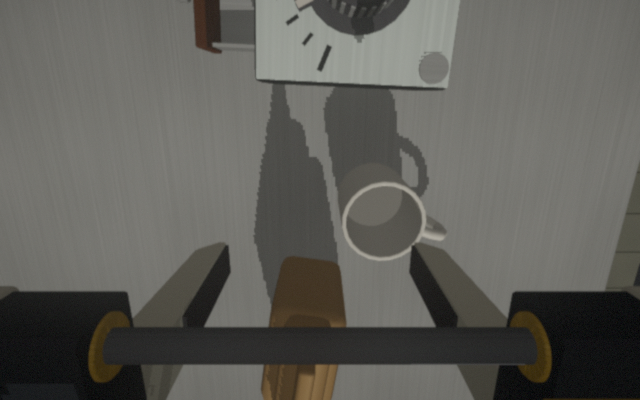

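Call:
{"fn": "apply_moves", "kwargs": {"series": [{"jaw": -1,"linear": [-0.05,0,-0.05],"roll": 0},{"jaw": -1,"linear": [-0.1,0,-0.12],"roll": 0},{"jaw": -1,"linear": [-0.1,0,-0.19],"roll": 0},{"jaw": -1,"linear": [-0.1,0,-0.24],"roll": 0},{"jaw": -1,"linear": [-0.1,0,-0.25],"roll": 0},{"jaw": -1,"linear": [-0.1,0,-0.25],"roll": 0}]}}

```text
t: 0.9
tool_pos: [0.5995, 0.1499, 0.2774]
orientation: [1.207, 1.211, -1.21]
force: [-0.3, -0.4, 0.5]
opening: 0.0928
```

```bash
python3 - <<'E'
from plant import *
import cv2,pickle
s=read_state();print({k:s[k] for k in('t','tool_pos','orientation','dq')})
c=read_camera("wrist");pickle.dump((s,c),open("c1.pkl","wb"))
cv2.imwrite("pics/w1.png",cv2.resize(c["pixels"],(800,500),interpolation=cv2.INTER_CUBIC))
E
```

```text
{'t': 0.9, 'tool_pos': array([0.59946401, 0.14990849, 0.27741567]), 'orientation': array([ 1.20746421,  1.21082782, -1.21049449]), 'dq': array([-0.02123787, -0.0046853 ,  0.00251208, -0.00440215,  0.00121715,
       -0.00291054])}
```

View pics/w1.png

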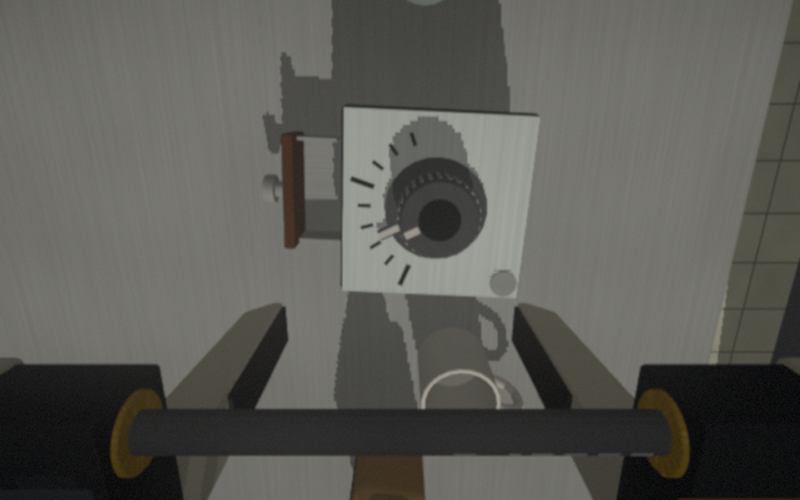

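```bash
python3 - <<'E'
import cv2,pickle
s,c=pickle.load(open("c1.pkl","rb"))
p=c["pixels"][78:242,210:435]   # 225x164
cv2.imwrite("pics/w1c.png",cv2.resize(cv2.convertScaleAbs(p,alpha=1.3,beta=20),None,fx=3.5,fy=3.5,interpolation=cv2.INTER_CUBIC))
E
```

```text
(no output)
```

View pics/w1c.png

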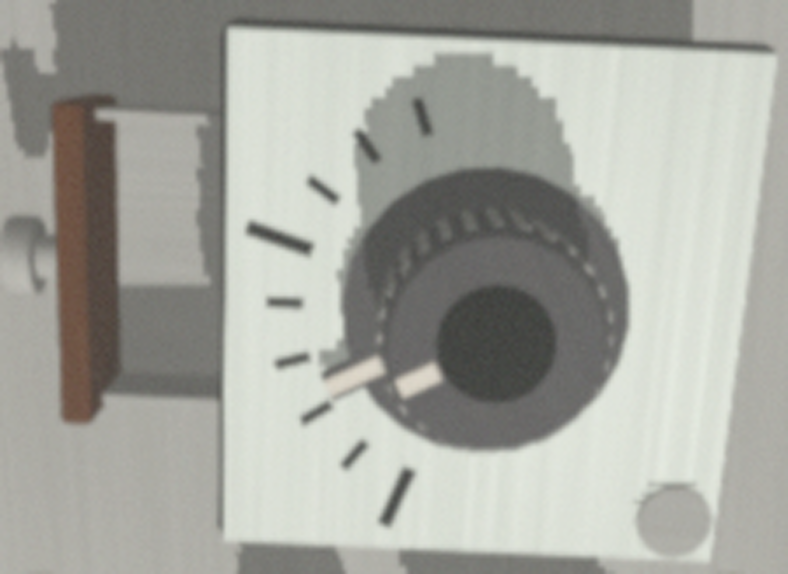

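```bash
cat > h.py <<'E'
import numpy as np
from scipy.spatial.transform import Rotation as R
def ray(s,c,uv,z):
    uv=np.atleast_2d(uv).astype(float);K=c["intrinsics"]
    d=np.c_[uv,np.ones(len(uv))]@np.linalg.inv(K).T
    if "rvec" in c and c["rvec"] is not None:
        M=R.from_rotvec(np.ravel(c["rvec"])).as_matrix().T;o=-M@np.ravel(c["tvec"]);
    else:
        T=c["tool_from_camera"];Q=R.from_rotvec(s["orientation"]).as_matrix()
        M=Q@T[:3,:3];o=Q@T[:3,3]+s["tool_pos"]
    d=d@M.T;return o+d*((z-o[2])/d[:,2])[:,None]
E
python3 - <<'E'
from h import *
import pickle
from scipy.optimize import least_squares
s,c=pickle.load(open("c1.pkl","rb"))
f=lambda a:np.array(a)/3.5+[210,78]-0.36
cor=[(229,27),(774,50),(711,561),(225,541)];cl=[(-75,75),(75,75),(75,-75),(-75,-75)]
mk=[(396,497),(355,455),(316,413),(292,361),(285,302),(280,238),(323,190),(368,146),(423,117)]
a=np.array([(i-4)*.3 for i in range(9)]);r=np.where(np.arange(9)%5==0,60.5,56)
ml=np.c_[-r*np.cos(a),r*np.sin(a)]
L=np.r_[cl,ml]/1000;W=ray(s,c,f(cor+mk),.1)[:,:2]
rot=lambda t:np.array([[np.cos(t),-np.sin(t)],[np.sin(t),np.cos(t)]])
res=least_squares(lambda p:(L@rot(p[2]).T*1+p[:2]-W).ravel(),[.63,.15,0])
x,y,t=res.x;print(res.x,np.degrees(t),(res.fun.reshape(-1,2)*1000).round(1).tolist())
loc=lambda uv,z:(ray(s,c,uv,z)[:,:2]-[x,y])@rot(t)
for nm,uv,z in(("out",(327,388),.105),("in",(382,363),.105),("topo",(399,390),.14),("topi",(440,370),.14)):
    l=loc(f([uv]),z)[0];print(nm,l,np.hypot(*l),"setting",np.arctan2(l[1],-l[0])/.3+4)
print("topcentre",loc(f([(497,344)]),.14),"knob",loc(f([(14,255)]),.044))
print("woodtop outer",loc(f([(56,105),(65,420)]),.065))
print("mug",ray(s,c,[(460/1.25,408/1.25)],.085))
# other bystanders
s0,d=pickle.load(open("c0.pkl","rb"))
print("glass rim side",ray(s0,d["side"],[(237,259)],.065),"scene",ray(s0,d["scene"],[(382,156)],.065))
print("pouch top wrist",ray(s0,d["wrist"],[(285,258),(338,262)],.15),"side",ray(s0,d["side"],[(369,215)],0))
print("spoon side",ray(s0,d["side"],[(203,289),(240,325)],0.005))
E
```

```text
[ 0.62856883  0.16170506 -0.04170129] -2.389307737875665 [[-2.9, 2.3], [3.5, 1.7], [2.4, -2.4], [-2.7, -2.3], [0.4, 0.1], [-0.0, 0.2], [0.2, 0.2], [0.1, 0.2], [-0.1, -0.2], [-0.1, -0.1], [-0.0, 0.0], [-0.4, 0.1], [-0.3, 0.2]]
out [-0.04329221 -0.02286744] 0.04896055011470025 setting 2.38012951113387
in [-0.02812315 -0.01496013] 0.031854622531849994 setting 2.370399108686099
topo [-0.02377516 -0.01299642] 0.027095485366301124 setting 2.3324708664313833
topi [-0.013721   -0.00734954] 0.015565393475572401 setting 2.360824516617651
topcentre [[ 1.24422273e-04 -5.19565827e-05]] knob [[-0.14759692  0.00039563]]
woodtop outer [[-0.12706088  0.04903547]
 [-0.12762672 -0.04795245]]
mug [[ 0.65806654 -0.03379603  0.085     ]]
glass rim side [[0.62653073 0.35384171 0.065     ]] scene [[0.62632906 0.34875186 0.065     ]]
pouch top wrist [[ 0.57578477 -0.03260043  0.15      ]
 [ 0.61416612 -0.03576045  0.15      ]] side [[ 0.56179338 -0.13486603  0.        ]]
spoon side [[0.65975678 0.4417479  0.005     ]
 [0.49554615 0.46743019 0.005     ]]
```

Call:
{"fn": "apply_moves", "kwargs": {"series": [{"jaw": -1,"linear": [0,0.02,-0.008],"roll": -0.3},{"jaw": -1,"linear": [0,0.0485,-0.0197],"roll": -0.6},{"jaw": -1,"linear": [0,0.0485,-0.0197],"roll": -0.9},{"jaw": -1,"linear": [0.05,0.0485,-0.0197],"roll": -1},{"jaw": -1,"linear": [0.12,0.0485,-0.0197],"roll": -1},{"jaw": -1,"linear": [0.19,0.0485,-0.0197],"roll": -1},{"jaw": -1,"linear": [0.24,0.0485,-0.0197],"roll": -1},{"jaw": -1,"linear": [0.268,0.0485,-0.0197],"roll": -1},{"jaw": -1,"linear": [0.277,0.0485,-0.0197],"roll": -1},{"jaw": -1,"linear": [0.277,0.0485,-0.0197],"roll": -1},{"jaw": -1,"linear": [0.277,0.0485,-0.0197],"roll": -1}]}}

```text
t: 2.33
tool_pos: [0.6295, 0.1611, 0.113]
orientation: [0.816, 1.412, -0.815]
force: [0.6, -0.2, 0.3]
opening: 0.0932
```

```bash
python3 - <<'E'
from plant import *
from h import *
import cv2,pickle
s=read_state();print(s["t"],s["tool_pos"],s["force"],s["q"][5]);print(R.from_rotvec(s["orientation"]).as_matrix().round(4))
c=read_camera("wrist");pickle.dump((s,c),open("c2.pkl","wb"))
cv2.imwrite("pics/w2.png",c["pixels"])
E
```

```text
2.325 [0.6294832  0.16114686 0.11303269] [ 0.56962495 -0.24139066  0.31730143] -0.351430688438489
[[ 6.000e-04  8.662e-01  4.997e-01]
 [ 0.000e+00  4.997e-01 -8.662e-01]
 [-1.000e+00  5.000e-04  3.000e-04]]
```

View pics/w2.png

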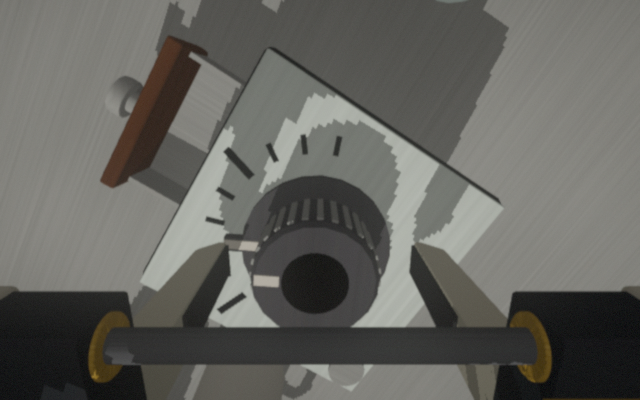

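Call:
{"fn": "apply_moves", "kwargs": {"series": [{"jaw": 1,"linear": [0,0,0],"roll": 0},{"jaw": 1,"linear": [0,0,0],"roll": 0},{"jaw": 1,"linear": [0,0,0],"roll": 0},{"jaw": 1,"linear": [0,0,0],"roll": 0},{"jaw": 1,"linear": [0,0,0],"roll": 0},{"jaw": 1,"linear": [0,0,0],"roll": 0}], "force": 40}}

```text
t: 3.12
tool_pos: [0.6276, 0.1603, 0.1127]
orientation: [0.813, 1.415, -0.819]
force: [-8.6, -4.2, 6.6]
opening: 0.0569
```

Call:
{"fn": "apply_moves", "kwargs": {"series": [{"jaw": 1,"linear": [0,0,0],"roll": 0},{"jaw": 1,"linear": [0,0,0],"roll": 0.15},{"jaw": 1,"linear": [0,0,0],"roll": 0.35},{"jaw": 1,"linear": [0,0,0],"roll": 0.55},{"jaw": 1,"linear": [0,0,0],"roll": 0.75},{"jaw": 1,"linear": [0,0,0],"roll": 0.95},{"jaw": 1,"linear": [0,0,0],"roll": 1},{"jaw": 1,"linear": [0,0,0],"roll": 1}]}}

```text
t: 4.12
tool_pos: [0.6271, 0.1601, 0.1127]
orientation: [1.204, 1.212, -1.213]
force: [-4.8, -2.2, 4.0]
opening: 0.057
```

```bash
python3 - <<'E'
from plant import *
from h import *
import cv2,pickle
s=read_state();print(s["t"],s["tool_pos"],s["force"],s["wrist_torque"],s["opening"])
M=R.from_rotvec(s["orientation"]).as_matrix();print("yaw",np.degrees(np.arctan2(M[1,1],M[0,1])))
c=read_camera("wrist");pickle.dump((s,c),open("c3.pkl","wb"))
cv2.imwrite("pics/w3.png",c["pixels"])
E
```

```text
4.125 [0.62706266 0.16011279 0.11273341] [-4.82234999 -2.23489647  4.00412264] [-0.27709992  0.90952513  0.24715195] 0.057043926588320165
yaw 0.06942423167287366
```

View pics/w3.png

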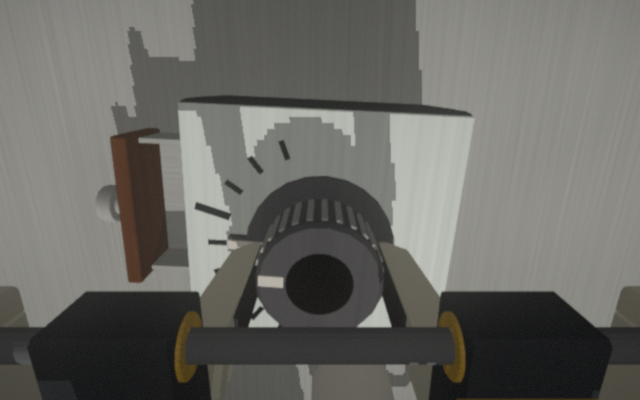

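Call:
{"fn": "apply_moves", "kwargs": {"series": [{"jaw": 1,"linear": [0,0,0],"roll": 0.15},{"jaw": 1,"linear": [0,0,0],"roll": 0.35},{"jaw": 1,"linear": [0,0,0],"roll": 0.55},{"jaw": 1,"linear": [0,0,0],"roll": 0.75},{"jaw": 1,"linear": [0,0,0],"roll": 0.95},{"jaw": 1,"linear": [0,0,0],"roll": 1},{"jaw": 1,"linear": [0,0,0],"roll": 1}]}}

```text
t: 5.05
tool_pos: [0.6264, 0.1602, 0.1127]
orientation: [1.576, 0.917, -1.588]
force: [-5.6, -0.1, 4.4]
opening: 0.0573
```

Call:
{"fn": "apply_moves", "kwargs": {"series": [{"jaw": 1,"linear": [0,0,0],"roll": 0.05},{"jaw": 1,"linear": [0,0,0],"roll": 0.08},{"jaw": 1,"linear": [0,0,0],"roll": 0.08},{"jaw": 1,"linear": [0,0,0],"roll": 0.08}]}}

```text
t: 5.55
tool_pos: [0.6264, 0.1603, 0.1127]
orientation: [1.605, 0.89, -1.617]
force: [-3.3, -2.1, 3.5]
opening: 0.0573
```

```bash
python3 - <<'E'
from plant import *
from h import *
import cv2,pickle
s=read_state();print(s["t"],s["tool_pos"],s["force"],s["wrist_torque"],s["opening"])
M=R.from_rotvec(s["orientation"]).as_matrix();print("yaw",np.degrees(np.arctan2(M[1,1],M[0,1])))
c=read_camera("wrist");pickle.dump((s,c),open("c4.pkl","wb"))
cv2.imwrite("pics/w4.png",c["pixels"][80:340,140:460].repeat(2,0).repeat(2,1))
E
```

```text
5.55 [0.62640053 0.16025789 0.11273563] [-3.34812372 -2.07392631  3.50180889] [0.02911771 0.75245865 0.02168576] 0.05725836049474359
yaw -32.24193616356234
```

View pics/w4.png

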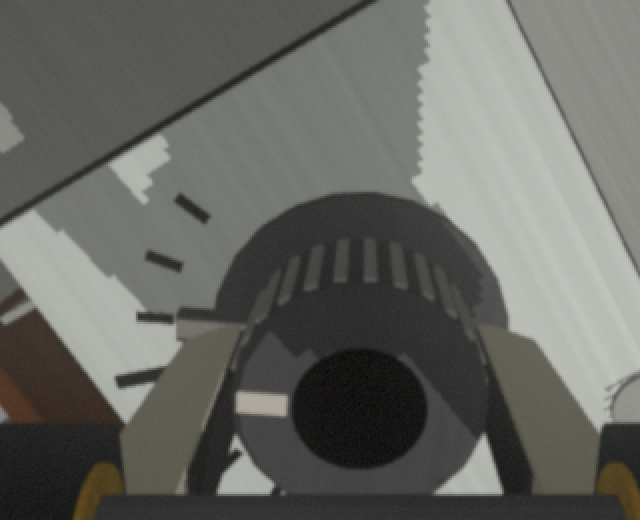

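Call:
{"fn": "apply_moves", "kwargs": {"series": [{"jaw": -1,"linear": [0,0,0],"roll": 0},{"jaw": -1,"linear": [0,0,0],"roll": 0},{"jaw": -1,"linear": [0,0,0],"roll": 0},{"jaw": -1,"linear": [0,0,0],"roll": 0},{"jaw": -1,"linear": [-0.04,0,0],"roll": 0},{"jaw": -1,"linear": [-0.12,0,0],"roll": 0},{"jaw": -1,"linear": [-0.2,0,0],"roll": 0.3},{"jaw": -1,"linear": [-0.26,0,0],"roll": 0.6},{"jaw": -1,"linear": [-0.28,0,0],"roll": 0.9},{"jaw": -1,"linear": [-0.28,0,0],"roll": 1},{"jaw": -1,"linear": [-0.28,0,0],"roll": 1}]}}

```text
t: 6.98
tool_pos: [0.6275, 0.1606, 0.2809]
orientation: [1.944, 0.482, -1.957]
force: [0.4, 0.4, -1.2]
opening: 0.0929
```

```bash
python3 - <<'E'
from plant import *
from h import *
import cv2,pickle
s=read_state();print(s["t"],s["tool_pos"],s["force"],s["opening"],s["q"])
M=R.from_rotvec(s["orientation"]).as_matrix();print("yaw",np.degrees(np.arctan2(M[1,1],M[0,1])));print(M.round(4))
c=read_camera("wrist");pickle.dump((s,c),open("c5.pkl","wb"))
cv2.imwrite("pics/w5.png",cv2.resize(c["pixels"][20:320,130:530],None,fx=2,fy=2,interpolation=cv2.INTER_CUBIC))
E
```

```text
6.975 [0.62752049 0.16061446 0.28085302] [ 0.37916045  0.37283572 -1.19942085] 0.09292192309980782 [ 1.71932653e-01  2.50632651e-01  1.24049953e+00 -8.35309541e-04
  1.65666709e+00  1.25777153e+00]
yaw -62.21813913433722
[[-0.006   0.4661 -0.8847]
 [-0.0019 -0.8847 -0.4661]
 [-1.     -0.0011  0.0062]]
```

View pics/w5.png

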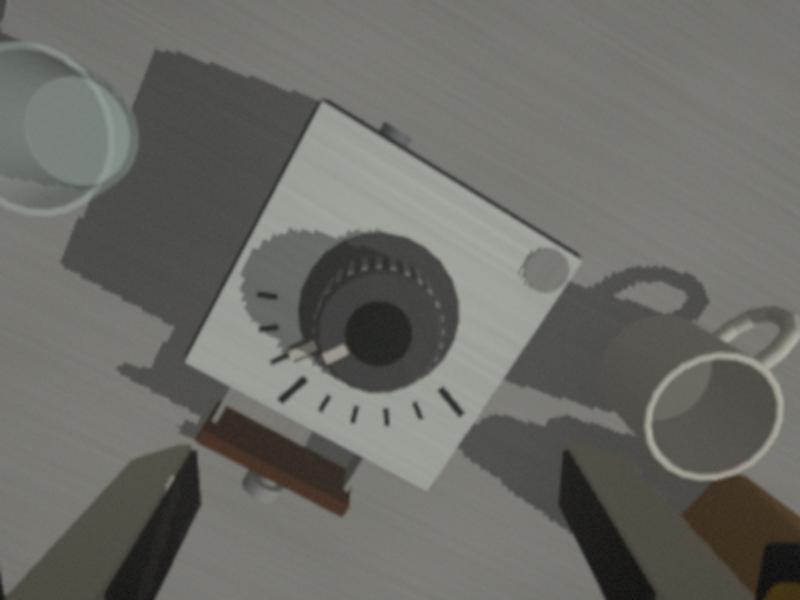

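```bash
python3 - <<'E'
from h import *
import pickle
from scipy.optimize import least_squares
s,c=pickle.load(open("c5.pkl","rb"))
f=lambda a:np.array(a)/2+[130,20]-.25
mk=[(452,402),(418,410),(387,417),(354,414),(324,403),(292,390),(280,359),(269,328),(267,296)]
a=np.array([(i-4)*.3 for i in range(9)]);r=np.where(np.arange(9)%5==0,60.5,56)
L=np.c_[-r*np.cos(a),r*np.sin(a)]/1000;W=ray(s,c,f(mk),.1)[:,:2]
rot=lambda t:np.array([[np.cos(t),-np.sin(t)],[np.sin(t),np.cos(t)]])
res=least_squares(lambda p:(L@rot(p[2]).T+p[:2]-W).ravel(),[.63,.16,0])
x,y,t=res.x;print(res.x,abs(res.fun).max())
for uv,z in(((288,354),.105),((315,345),.105),((323,359),.14),((346,348),.14)):
    l=((ray(s,c,f([uv]),z)[:,:2]-[x,y])@rot(t))[0];print(l,np.hypot(*l),np.arctan2(l[1],-l[0])/.3+4)
k=ray(s,c,f([(261,489)]),.044)[:,:2];print("knob",k,(k-[x,y])@rot(t))
M=R.from_rotvec(s["orientation"]).as_matrix()
for d in(.185,.113):
    g=np.array([x-d*np.cos(t),y-d*np.sin(t),.035]);print(d,g)
E
```

```text
[ 0.62831001  0.16154566 -0.04276777] 0.00043032088097666454
[-0.04020697  0.02925487] 0.04972371862315849 6.096716029278194
[-0.02925172  0.01981271] 0.03532996405334153 5.984467593800281
[-0.02271043  0.01574717] 0.027635790354006606 6.020918219545971
[-0.01297212  0.00932793] 0.015977675537679578 6.078044901550107
knob [[0.48103177 0.16787799]] [[-1.47414303e-01  2.96978033e-05]]
0.185 [0.44347917 0.16945529 0.035     ]
0.113 [0.51541334 0.16637695 0.035     ]
```

Call:
{"fn": "apply_moves", "kwargs": {"series": [{"jaw": 1,"linear": [0,-0.04,0.068],"roll": 0.3},{"jaw": 1,"linear": [0,-0.08,0.136],"roll": 0.6},{"jaw": 1,"linear": [0,-0.12,0.204],"roll": 0.9},{"jaw": 1,"linear": [0,-0.15,0.255],"roll": 1},{"jaw": 1,"linear": [0,-0.1585,0.27],"roll": 1},{"jaw": 1,"linear": [0,-0.1585,0.27],"roll": 1},{"jaw": 1,"linear": [0,-0.1585,0.27],"roll": 1},{"jaw": 1,"linear": [0,-0.1585,0.27],"roll": 1}]}}

```text
t: 8.02
tool_pos: [0.4404, 0.1689, 0.2814]
orientation: [-2.196, 0.044, 2.211]
force: [-0.3, 0.6, 0.1]
opening: 0.0176
```

```bash
python3 - <<'E'
from plant import *
from h import *
s=read_state();print(s["t"],s["tool_pos"],s["force"],s["opening"],s["q"])
M=R.from_rotvec(s["orientation"]).as_matrix();print("yaw",np.degrees(np.arctan2(M[1,1],M[0,1])))
for g in((.44,.1693,.035),(.46,.1685,.035),(.5154,.1664,.035)):print(((g-s["tool_pos"])@M/.6).round(4))
E
```

```text
8.025 [0.44044589 0.16888574 0.28139644] [-0.31744698  0.64961695  0.06965891] 0.01759870267928149 [ 2.57681364e-01 -2.31714784e-01  1.72487264e+00 -3.54011046e-04
  1.65586741e+00  1.86633191e+00]
yaw -92.17003319146812
[ 0.4107 -0.0017 -0.0021]
[ 0.4104 -0.0016 -0.0355]
[ 0.4098 -0.0016 -0.1279]
```

Call:
{"fn": "apply_moves", "kwargs": {"series": [{"jaw": 1,"linear": [0.06,0,0],"roll": 0},{"jaw": 1,"linear": [0.14,-0.0017,-0.002],"roll": 0},{"jaw": 1,"linear": [0.22,-0.0017,-0.002],"roll": 0},{"jaw": 1,"linear": [0.3,-0.0017,-0.002],"roll": 0},{"jaw": 1,"linear": [0.36,-0.0017,-0.002],"roll": 0},{"jaw": 1,"linear": [0.4,-0.0017,-0.002],"roll": 0},{"jaw": 1,"linear": [0.41,-0.0017,-0.002],"roll": 0},{"jaw": 1,"linear": [0.41,-0.0017,-0.002],"roll": 0},{"jaw": 1,"linear": [0.41,-0.0017,-0.002],"roll": 0}]}}

```text
t: 9.15
tool_pos: [0.4412, 0.1696, 0.0367]
orientation: [-2.198, 0.044, 2.209]
force: [-0.1, -0.1, -0.3]
opening: 0.0002
```

Call:
{"fn": "apply_moves", "kwargs": {"series": [{"jaw": 1,"linear": [0,0,-0.015],"roll": 0},{"jaw": 1,"linear": [0,0,-0.03],"roll": 0},{"jaw": 1,"linear": [0,0,-0.045],"roll": 0},{"jaw": 1,"linear": [0,0,-0.06],"roll": 0},{"jaw": 1,"linear": [0,0,-0.075],"roll": 0},{"jaw": 1,"linear": [0,0,-0.09],"roll": 0},{"jaw": 1,"linear": [0,0,-0.1],"roll": 0},{"jaw": 1,"linear": [0,0,-0.1],"roll": 0}]}}

```text
t: 10.15
tool_pos: [0.5017, 0.1673, 0.0364]
orientation: [-2.198, 0.044, 2.208]
force: [0.4, -0.5, 0.3]
opening: 0.0006
```

Call:
{"fn": "apply_moves", "kwargs": {"series": [{"jaw": 1,"linear": [0,0,-0.006],"roll": 0},{"jaw": 1,"linear": [0,0,-0.012],"roll": 0},{"jaw": 1,"linear": [0,0,-0.018],"roll": 0},{"jaw": 1,"linear": [0,0,-0.022],"roll": 0},{"jaw": 1,"linear": [0,0,-0.022],"roll": 0}]}}

```text
t: 10.78
tool_pos: [0.513, 0.1668, 0.0361]
orientation: [-2.194, 0.044, 2.213]
force: [-11.0, -0.9, 7.8]
opening: 0.0005
```

Call:
{"fn": "apply_moves", "kwargs": {"series": [{"jaw": 1,"linear": [0,0,-0.003],"roll": 0},{"jaw": 1,"linear": [0,0,-0.006],"roll": 0},{"jaw": 1,"linear": [0,0,-0.006],"roll": 0},{"jaw": 1,"linear": [0,0,-0.006],"roll": 0}]}}

```text
t: 11.28
tool_pos: [0.513, 0.1668, 0.0361]
orientation: [-2.186, 0.044, 2.222]
force: [-21.0, -1.6, 18.2]
opening: 0.0002
```

Call:
{"fn": "apply_moves", "kwargs": {"series": [{"jaw": 1,"linear": [0,0,0.02],"roll": 0},{"jaw": 1,"linear": [0,0,0.06],"roll": 0},{"jaw": 1,"linear": [0,0,0.1],"roll": 0},{"jaw": 1,"linear": [-0.06,0,0.12],"roll": 0},{"jaw": 1,"linear": [-0.14,0,0.12],"roll": 0},{"jaw": 1,"linear": [-0.22,0,0.12],"roll": 0},{"jaw": 1,"linear": [-0.3,0,0.1],"roll": 0},{"jaw": 1,"linear": [-0.38,0,0.06],"roll": 0},{"jaw": 1,"linear": [-0.42,0,0],"roll": 0},{"jaw": 1,"linear": [-0.42,0,-0.04],"roll": 0},{"jaw": 1,"linear": [-0.42,0,-0.04],"roll": 0},{"jaw": 1,"linear": [-0.42,0,-0.04],"roll": 0}]}}

```text
t: 12.78
tool_pos: [0.5402, 0.1666, 0.287]
orientation: [-2.185, 0.045, 2.223]
force: [-0.1, 0.0, -0.3]
opening: 0.0005
```

```bash
python3 - <<'E'
from plant import *
import cv2,pickle,numpy as np
s=read_state();print(s["t"],s["tool_pos"],s["force"])
c=read_camera("wrist");pickle.dump((s,c),open("c6.pkl","wb"));b=read_camera("side")["pixels"]
a=cv2.resize(c["pixels"],(640,400))
cv2.imwrite("pics/w6.png",np.vstack([a[:,:],np.hstack([cv2.resize(b[160:330,180:420],(320,200)),np.zeros((200,320,3),np.uint8)])]))
E
```

```text
12.775 [0.5402154  0.16655762 0.28702173] [-0.12543628  0.00689652 -0.33043084]
```

View pics/w6.png

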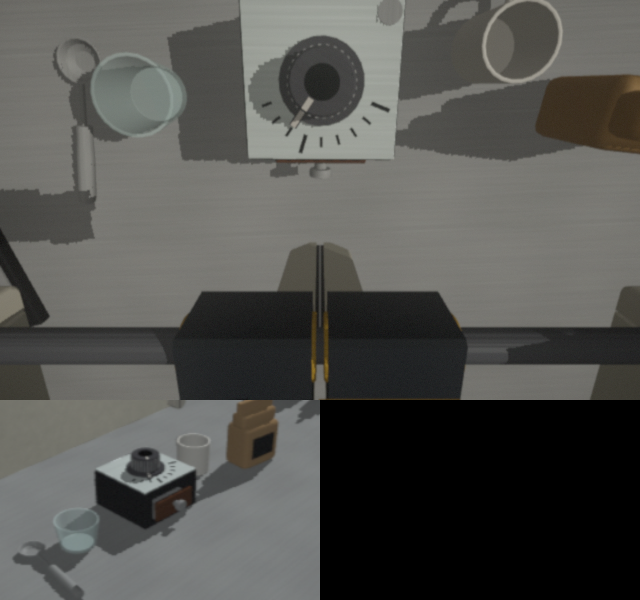

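```bash
python3 - <<'E'
from h import *
import pickle
from plant import *
s,c=pickle.load(open("c6.pkl","rb"))
t=-.0425;q=np.array([[np.cos(t),-np.sin(t)],[np.sin(t),np.cos(t)]])
print((ray(s,c,[(320,176)],.044)[:,:2]-[.6284,.1616])@q)
l=(ray(s,c,[(293,127)],.105)[:,:2]-[.6284,.1616])@q;print(l,np.arctan2(l[0,1],-l[0,0])/.3+4)
print(close_job())
E
```

```text
[[-0.10498621  0.00049474]]
[[-0.04116317  0.02699741]] 5.934953231732393
the job is handed in; nothing more can be done
None
```

The grinder is set to 6, the drawer is home, and I handed the job in after about 13 s of robot time.

- **Sleeve:** I gripped it and turned it about 62° clockwise, from a reading of about 2.4 (between two settings) to 6. After letting go, the image readings were 5.98 to 6.10. After the drawer push, a final single-point reading gave 5.93, which fits the index resting in the 6 detent. The wrist torque about the sleeve axis was near zero before release.
- **Drawer:** I pushed it by its knob with closed fingers. It stopped moving and stayed put at 21 N, well above the catch's 8 N. After backing off, the knob face measured 105.0 mm in front of the grinder's origin, which is the home value.
- **Surroundings:** In the last picture the glass, mug, pouch and spoon are all standing or lying clear. I judged this by eye and did not measure their positions again. The arm ended clear of everything, with near-zero wrist force.

**Minor findings:** The grip was about 2 mm off-centre, which caused about 11 N at the wrist. While I held the drawer at its stop there was also an 18 N upward reading. I did not trace its cause; both readings are well under the limits.

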